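# Slide a bearing cover under the bench magnifier

## Task

Slide the round aluminium bearing cover flat across the bench, without lifting or tipping it, until it sits centred on the round dark inspection pad in front of the magnifier stand. Then swing the magnifier round so that its lens is centred over the cover, and let go. Leave the other things on the bench where they are.

Things in the scene. Friction and masses are not known exactly. Their poses are not given: they have to be found in the camera images.
- cover_mid (a point): Centre (half-way up, 19 mm above the bench when flat) of the loose round bearing cover of bare aluminium, 0.55 to 1 kg: a flange disc 120 mm in diameter and 20 mm high, with a coaxial round boss 80 mm in diameter on top, 38 mm high in all. z is its axis, up. It slides with ordinary friction and stops when no longer pushed. Too wide to grasp.
- pad (a point): Centre, at bench level, of the round dark rubber inspection pad, 140 mm in diameter, let in flush with the bench (no edge to catch on). Where the cover must go. The magnifier's post stands 150 mm from it along the pad's +y axis.
- swivel_axis (a point): Point on the vertical swivel axis of the magnifier, 184 mm above the bench, on top of its fixed stand: post 22 mm in diameter on a round foot 90 mm in diameter and 18 mm high. The stand does not move.
- lens (a point): Centre of the clear round lens (frame 112 mm across, 16 mm thick), 150 mm from the swivel axis and 184 mm above the bench. It stays level and swings with the magnifier arm.
- pin (a point): Point on the upright steel handle pin (16 mm in diameter, stands from 190 to 236 mm above the bench) on top of the magnifier's 18 mm wide arm, between post and lens, 80 mm from the swivel axis; this point is 217 mm above the bench. Pinched from above, it turns freely in the fingers as the arm swings.
- magnifier (a joint): Swivel of the magnifier arm about the vertical axis, rad: 0 when the lens is straight over the pad's centre, growing anticlockwise seen from above (range -0.5 to 2.0). It starts parked at 1.3 to 1.8, off to the side away from the robot. Light friction (about 2 N at the pin); it stays where it is left.
- square_plate: Bystander: loose square steel plate 60 x 60 x 20 mm, near the cover. Origin under its centre.
- v_block: Bystander: loose dark steel V-block 50 x 60 x 38 mm. Origin under its centre.
- chuck_key: Bystander: loose T-shaped chuck key lying flat, about 110 x 80 x 16 mm. Origin under its middle.
- wrench: Bystander: loose steel wrench lying flat, about 180 mm long and low. Origin under it, on its length.
- brush: Bystander: loose bench brush lying flat, about 200 mm long and low. Origin under it, on its length.
- oil_bottle: Bystander: loose grey bottle, 60 mm in diameter, 150 mm tall. Origin under its centre.
- cup: Bystander: loose dark steel cup, 72 mm across, 90 mm tall. Origin under its centre.
There are look-alikes about, which are no part of the job. Of the things that look like the part that bears cover_mid, take the one that is farthest to the robot's left at the start.

How it is judged (in metres and radians):
On the way, in this order (a step that is already met when the one before it is completed fails the run):
1. the cover lies centred on the pad (within 15 mm) (horizontal distance between cover_mid and pad below 0.015 m), for 0.2 s.
2. the lens is over the cover (centres within 25 mm seen from above) (horizontal distance between lens and cover_mid below 0.025 m), for 0.2 s.
At the end, for the whole second after the job is handed in: The cover lies flat on the bench with its centre within 15 mm of the pad's centre, the magnifier is at rest with its lens centre within 25 mm (seen from above) of the cover's centre (horizontal distance between cover_mid and pad below 0.015 m and height (world z) of cover_mid below 0.025 m and angle between cover_mid's own z axis and vertical below 0.1 rad and horizontal distance between lens and cover_mid below 0.025 m and velocity of joint magnifier between -0.05 and 0.05 rad/s); the robot touches nothing.
It fails at once if the cover is lifted more than 15 mm or tipped by more than 0.25 rad (height (world z) of cover_mid above 0.034 m or angle between cover_mid's own z axis and vertical above 0.25 rad).
It fails at once if a bystander is shifted by more than 30 mm (distance of any of square_plate, v_block, chuck_key, wrench, brush, oil_bottle, cup from where it was at the start of the episode above 0.03 m).
It also fails if it takes over 56 s, if anything falls off the work surface, if the arm or the gripper's body presses on something with over 40 N, if the wrist force passes 120 N, or if a joint passes its speed limit or range.

## Robot

A 7-joint arm with a two-finger parallel gripper is mounted at the origin on the work surface. World frame = base frame: x ahead of the robot, y to its left, z up, the work surface at z = 0. Lengths are in mm, angles in degrees, forces in N, time in s.
With the tool pointing down it reaches from about 400 to 900 mm from the base axis. Payload 5.6 kg.
Tool frame: the origin (TCP) lies at the very end of the fingers, on their centre line; the grasp point (between the pads) lies 19 mm behind it; z points along the fingers, x is the direction in which the jaws open and shut, and the axes are right-handed (so a half turn about z gives the same grasp; the last joint's range is limited). The gripper opens to 92 mm and grips with 3 to 60 N. Pads are 20 mm wide; open, the fingers measure 128 mm over their backs; the gripper's body (75 mm by 189 mm) begins 69 mm behind the grasp point.
Start: joints at [-77.636, 26.786, -0.665, 91.828, 0.344, 61.387, -3.226], TCP at [166.39, 628.35, 214.592] pointing down, gripper open.
Joint ranges: [-144.91, 144.91], [-17.63, 115.5], [-89.93, 88.59], [15.96, 139.68], [-74.01, 254.01], [8.47, 105.57], [-167.45, 167.45]. Speed limits (degrees/s): [147.25, 147.25, 180, 180, 180, 180, 180].

## Interface

Orientations are given as [roll, pitch, yaw] about the fixed x, y, z axes, in that order (R = Rz(yaw) Ry(pitch) Rx(roll)).
In Python, from workcell import read_state, eyes, job gives the robot as it stands. The module is installed in compiled form; this text tells all that it offers.
- The arm moves only by the shell command python3 -m crank 'ROWS' [OPENING]. ROWS is JSON, a list of rows, each an object with "linear": the shift along the tool's x, y, z in cm, a list of three; "yaw": the turn about the tool's z in rad. A call has 1 to 8 rows; each row shifts and turns the commanded pose from where the row before left it, along the tool's axes as they then stand; what a row does not reach is not made up. A row lasts 1/8 s, in which the tool goes at most 62.5 mm and 10.7 degrees, less where a joint would pass 70% of its speed; a pose out of reach is approached as far as the arm can. A call with a gripper value outside its range is refused whole. OPENING is the opening in per cent of the stroke, from 0 (shut) to 100 (fully open), set as the call begins (- or left out, the last holds). The fingers move at their own pace and stop on an object; the grip force is fixed at half the most. Time passes only in rows, so rows that do not move let the fingers close. It gives the time, the measured TCP pose, the force and the opening at its end, in the units of the state.
- read_state(): the state, without advancing time (a new reading comes with each control period).
- eyes.read_camera(name): name is "scene" or "top"; returns the picture (480x640x3 uint8, red, green, blue); there is no depth.
- eyes.camera_params(name): a dict with "vertical_fov" (degrees; the focal length in pixels is half the picture's height over the tangent of half this angle, whatever the lens; pixels are square), "cx", "cy" (the principal point, pixels), "dist" ([k1, k2, p1, p2, k3] as OpenCV has them; the pictures are not rectified), "R" (3x3) and "t" (3): a world point X has camera coordinates R X + t. Camera axes: x right, y down, z forward; pixel columns grow to the right and rows downward; lengths in mm; the calibration is good to about 2 mm. A picture is of the moment at which its call begins. camera_params takes no time and is no camera call.
- job.hand_in(): hands the job in, once; it reports no verdict.
The state is a dict: "time": time; "joint_positions": joint angles; "joint_vel": joint speeds; "tau": joint torques, N m; "position": TCP position; "tool_rot": TCP orientation; "ft_force": force on the tool from outside, world axes, zero at the start; "wrist_torque": the same for the moment, N m; "width": opening from 0.0 (shut) to 1.0 (fully open).
Only numpy, scipy, OpenCV 4.12 (cv2) and the standard library are available. Lean on these libraries where they do the work, as an engineer would, in place of code of your own. Each camera call takes 0.05 s, during which the arm holds its last target.

## Working session

There is one attempt and no reset: what is moved stays moved. The work goes in short steps, Python scripts to look and compute and a shell command to move; the robot and the scene stay as the last step left them, time stands still between calls to the robot, and variables do not carry over. Pictures are saved under pics/ and viewed, and the job is handed in when it is done.

```bash
mkdir -p pics; python3 - <<'E'
from workcell import read_state, eyes
import cv2
for n in("scene","top"):
    im=eyes.read_camera(n); cv2.imwrite(f"pics/{n}0.png",im[:,:,::-1]); print(n,eyes.camera_params(n))
print(read_state())
E
```

```text
scene {'vertical_fov': 50.7444289114988, 'cx': 321.39381873461184, 'cy': 237.47822191184238, 'dist': array([0.01742752, 0.        , 0.        , 0.        , 0.        ]), 'R': array([[ 0.09035035,  0.9958004 , -0.01477768],
       [ 0.80961631, -0.08208249, -0.58119179],
       [-0.57996401,  0.04054664, -0.81363242]]), 't': array([ -13.62990743, -371.16179452, 1851.29913945])}
top {'vertical_fov': 42.30682574889292, 'cx': 311.8908365115477, 'cy': 232.92172037868323, 'dist': array([0.00791167, 0.        , 0.        , 0.        , 0.        ]), 'R': array([[-0.0090158 , -0.99984803, -0.01492069],
       [-0.99861286,  0.00977674, -0.05173751],
       [ 0.05187552,  0.01443354, -0.99854925]]), 't': array([  -6.2291653 ,  542.78618506, 1559.08523428])}
{'time': 0.1, 'joint_positions': array([-77.63538617,  26.83194715,  -0.66499377,  91.87067975,
         0.34349744,  61.38715621,  -3.22670532]), 'joint_vel': array([ 0.04893149,  0.01076519,  0.0104429 , -0.19432971,  0.07510599,
       -0.08597968,  0.01405988]), 'tau': array([ 1.30388962e-03, -5.21650100e+01, -1.23014217e-02, -2.44370574e+01,
       -5.67056250e-02,  1.40032920e-02,  5.48106107e-05]), 'position': array([166.28648353, 627.86885599, 213.76022652]), 'tool_rot': array([1.79993921e+02, 8.75950145e-02, 7.51670379e+01]), 'ft_force': array([ 0.33526491,  0.04020469, -0.23486872]), 'wrist_torque': array([ 0.04936307, -0.01259491,  0.01870448]), 'width': 1.0007664418566218}
```

View pics/scene0.png

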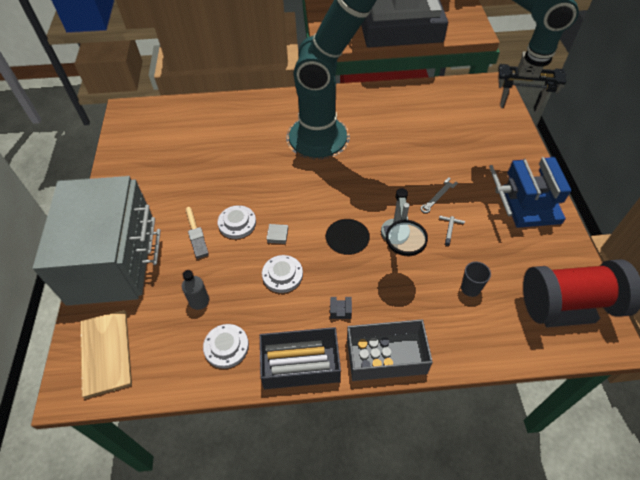

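View pics/top0.png

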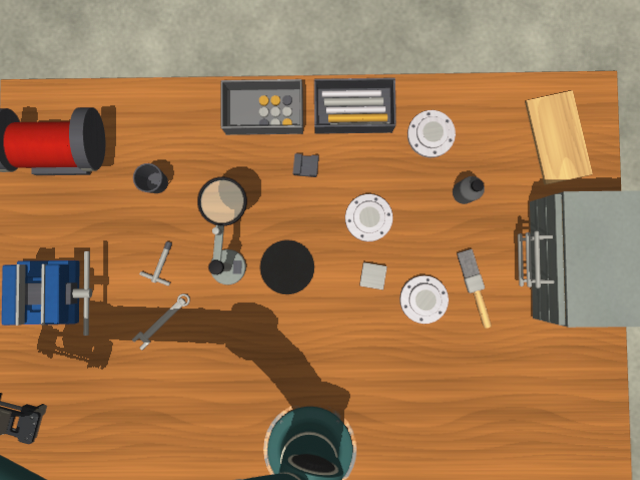

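The top view has three covers at (369,217), (424,299) and (432,133). Image left is +y, so the target is (369,217). The pad is at (287,267), the lens at (222,201) and the post top at about (216,267). Next I'll measure them.

```bash
cat > h.py <<'E'
import numpy as np, cv2
from workcell import read_state, eyes
def cam(n):
    p=eyes.camera_params(n); f=240/np.tan(np.radians(p["vertical_fov"]/2))
    return np.array([[f,0,p["cx"]],[0,f,p["cy"]],[0,0,1]]),np.array(p["dist"]),np.array(p["R"]),np.array(p["t"])
def ray(n,uv,z):
    K,d,R,t=cam(n); q=cv2.undistortPoints(np.array(uv,float).reshape(-1,1,2),K,d).reshape(-1,2)
    D=np.c_[q,np.ones(len(q))]@R; C=-R.T@t
    return C+D*((z-C[2])/D[:,2])[:,None]
def proj(n,X):
    K,d,R,t=cam(n); return cv2.projectPoints(np.array(X,float).reshape(-1,1,3),cv2.Rodrigues(R)[0],t,K,d)[0].reshape(-1,2)
def circ(P):
    A=np.c_[2*P[:,:2],np.ones(len(P))]; s=np.linalg.lstsq(A,(P[:,:2]**2).sum(1),rcond=None)[0]
    return s[:2],np.sqrt(s[2]+s[0]**2+s[1]**2)
def blob(n,mask,uv,z,hull=True):
    cs,_=cv2.findContours(mask.astype(np.uint8),cv2.RETR_EXTERNAL,cv2.CHAIN_APPROX_NONE)
    c=min(cs,key=lambda c:-cv2.pointPolygonTest(c,tuple(map(float,uv)),True))
    if hull:c=cv2.convexHull(c)
    return circ(ray(n,c.reshape(-1,2),z)),cv2.contourArea(c),c
def shots(tag):
    o={}
    for n in("top","scene"):
        o[n]=eyes.read_camera(n); cv2.imwrite(f"pics/{n}_{tag}.png",o[n][:,:,::-1])
    return o
E
python3 - <<'E'
from h import *
for n,cu,pu in(("top",(369,217),(287,267)),("scene",(282,273),(348,236))):
    im=cv2.imread(f"pics/{n}0.png"); hsv=cv2.cvtColor(im,cv2.COLOR_BGR2HSV)
    lo=(hsv[...,1]<60)&(hsv[...,2]>110)
    print(n,"cover z20",blob(n,lo,cu,20)[:2],"z10",blob(n,lo,cu,10)[:2])
    dk=hsv[...,2]<45
    print("pad",blob(n,dk,pu,0)[:2])
im=cv2.imread("pics/top0.png")
cv2.imwrite("pics/zt.png",cv2.resize(im[150:330,130:410],None,fx=2.8,fy=2.8,interpolation=cv2.INTER_CUBIC))
im=cv2.imread("pics/scene0.png")
cv2.imwrite("pics/zs.png",cv2.resize(im[170:330,220:480],None,fx=3,fy=3,interpolation=cv2.INTER_CUBIC))
print(ray("top",[(222,201)],184),ray("top",[(216,267)],190),ray("scene",[(407,237)],184))
print("plate",ray("top",[(373,276)],20),"vblock",ray("top",[(306,164)],38))
E
```

```text
top cover z20 ((array([ 580.95665042, -154.71718426]), np.float64(59.768310793139435)), 1728.0) z10 ((array([ 581.72260725, -155.48838938]), np.float64(60.15026260734211)), 1728.0)
pad ((array([457.63624347,  53.6336005 ]), np.float64(67.11584332918322)), 2148.5)
scene cover z20 ((array([ 582.08342971, -155.67200017]), np.float64(60.398567916028675)), 1104.5) z10 ((array([ 575.83847615, -156.17354981]), np.float64(60.87401264416353)), 1104.5)
pad ((array([457.47952691,  53.12033358]), np.float64(65.9936811712504)), 1111.5)
[[608.50193397 189.82642475 184.        ]] [[458.88503217 202.61871008 190.        ]] [[608.36471078 191.54075455 184.        ]]
plate [[ 432.47036887 -164.04923245   20.        ]] vblock [[714.9612317    1.55615014  38.        ]]
```

View pics/zt.png

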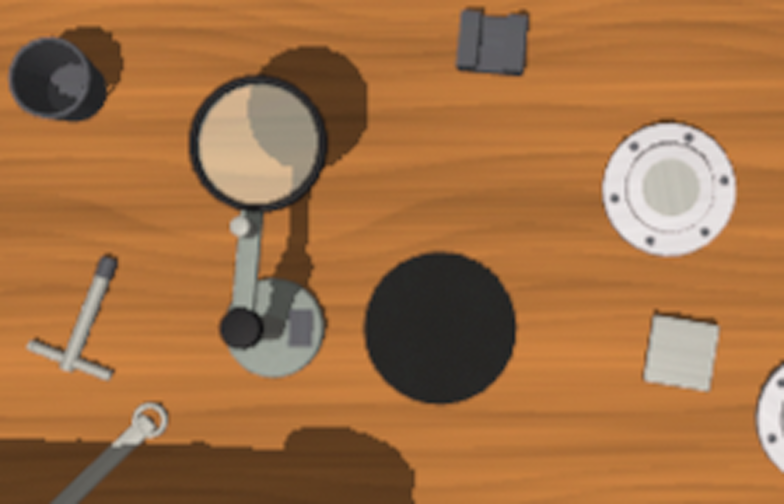

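View pics/zs.png

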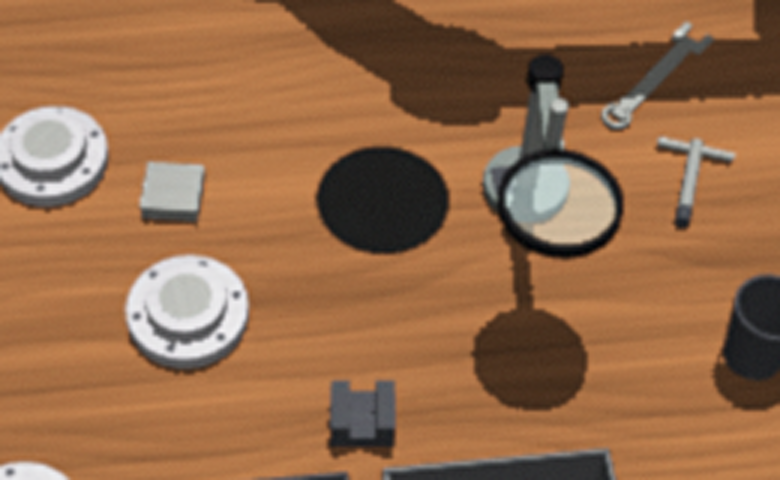

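The cover is at (581,-155), the pad at (457.5,53.5), the lens at (608,191) and the swivel at about (457,203). The 80 mm boss fits between the open fingers (92 mm), so I can straddle it and slide the cover flat. First I raise the arm and turn the jaws to world x.

```bash
python3 -m crank '[{"linear":[0,0,-2],"yaw":0.163},{"linear":[0,0,-2],"yaw":0.163},{"linear":[0,0,-2],"yaw":0.163},{"linear":[0,0,-2],"yaw":0.163},{"linear":[0,0,-2],"yaw":0.163},{"linear":[0,0,-1.5],"yaw":0.163},{"linear":[0,0,-1],"yaw":0.163},{"linear":[0,0,0],"yaw":0.163}]' 100
```

```text
time: 1.1
position: [166.4, 628.5, 340.2]
tool_rot: [-179.9, -0.0, 0.1]
ft_force: [-0.7, 0.5, 0.1]
width: 1.002
```

```bash
python3 -m crank '[{"linear":[2.6,4.9,0]},{"linear":[2.6,4.9,0]},{"linear":[2.6,4.9,0]},{"linear":[2.6,4.9,0]},{"linear":[2.6,4.9,0]},{"linear":[2.6,4.9,0]},{"linear":[2.6,4.9,0]},{"linear":[2.6,4.9,0]}]' && python3 -m crank '[{"linear":[2.6,4.9,0]},{"linear":[2.6,4.9,0]},{"linear":[2.6,4.9,0]},{"linear":[2.6,4.9,0]},{"linear":[2.6,4.9,0]},{"linear":[2.6,4.9,0]},{"linear":[2.6,4.9,0]},{"linear":[2.6,4.9,0]}]'
```

```text
schema error: expected keys linear, yaw
```

Each row needs both keys.

```bash
python3 -m crank '[{"linear":[2.6,4.9,0],"yaw":0},{"linear":[2.6,4.9,0],"yaw":0},{"linear":[2.6,4.9,0],"yaw":0},{"linear":[2.6,4.9,0],"yaw":0},{"linear":[2.6,4.9,0],"yaw":0},{"linear":[2.6,4.9,0],"yaw":0},{"linear":[2.6,4.9,0],"yaw":0},{"linear":[2.6,4.9,0],"yaw":0}]' && python3 -m crank '[{"linear":[2.6,4.9,0],"yaw":0},{"linear":[2.6,4.9,0],"yaw":0},{"linear":[2.6,4.9,0],"yaw":0},{"linear":[2.6,4.9,0],"yaw":0},{"linear":[2.6,4.9,0],"yaw":0},{"linear":[2.6,4.9,0],"yaw":0},{"linear":[2.6,4.9,0],"yaw":0},{"linear":[2.6,4.9,0],"yaw":0}]'
```

```text
time: 2.1
position: [377.9, 236.2, 339.5]
tool_rot: [-180.0, 0.0, 0.5]
ft_force: [0.3, 0.1, 0.4]
width: 0.998
time: 3.1
position: [589.4, -153.3, 339.1]
tool_rot: [-180.0, 0.0, 0.5]
ft_force: [1.1, 1.3, 0.7]
width: 1.0
```

```bash
python3 -m crank '[{"linear":[-0.8,0.2,4.5],"yaw":0},{"linear":[0,0,5],"yaw":0},{"linear":[0,0,5],"yaw":0},{"linear":[0,0,5],"yaw":0},{"linear":[0,0,4.5],"yaw":0},{"linear":[0,0,3],"yaw":0},{"linear":[0,0,0],"yaw":0},{"linear":[0,0,0],"yaw":0}]' && python3 - <<'E'
from h import *
o=shots("a"); s=read_state(); print(s["position"],s["tool_rot"])
a=o["top"][150:300,290:450]; b=o["scene"][200:320,200:360]
cv2.imwrite("pics/a.png",np.hstack([cv2.resize(a,(400,375)),cv2.resize(b,(400,375))])[:,:,::-1])
E
```

```text
time: 4.1
position: [581.3, -154.8, 70.6]
tool_rot: [180.0, -0.1, 0.4]
ft_force: [0.2, -1.1, 0.5]
width: 1.0
[ 581.686931   -154.70974992   71.19608353] [ 1.79978881e+02 -1.53245524e-01  4.55891977e-01]
```

View pics/a.png

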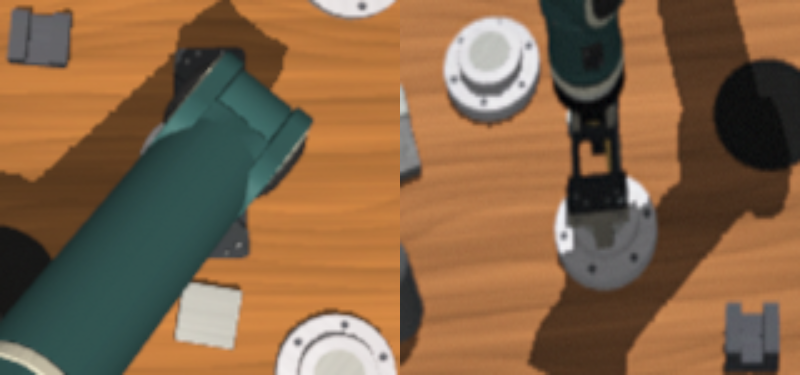

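The gripper is over the cover and the jaws run along x. I'm descending gently to just past the boss top and watching the force.

```bash
python3 -m crank '[{"linear":[0,0,1.5],"yaw":0},{"linear":[0,0,1],"yaw":0},{"linear":[0,0,0.4],"yaw":0},{"linear":[0,0,0.3],"yaw":0},{"linear":[0,0,0.2],"yaw":0},{"linear":[0,0,0],"yaw":0}]'
```

```text
time: 4.95
position: [580.6, -154.4, 35.6]
tool_rot: [-180.0, -0.0, 0.4]
ft_force: [-0.3, -0.7, -0.3]
width: 1.0
```

No contact, so down to about z = 26 and then close on the boss.

```bash
python3 -m crank '[{"linear":[0,0,0.3],"yaw":0},{"linear":[0,0,0.3],"yaw":0},{"linear":[0,0,0.3],"yaw":0},{"linear":[0,0,0],"yaw":0}]' && python3 -m crank '[{"linear":[0,0,0],"yaw":0},{"linear":[0,0,0],"yaw":0},{"linear":[0,0,0],"yaw":0},{"linear":[0,0,0],"yaw":0}]' 80
```

```text
time: 5.45
position: [580.4, -154.3, 26.3]
tool_rot: [-180.0, 0.0, 0.5]
ft_force: [0.2, 0.0, 0.2]
width: 0.996
time: 5.95
position: [580.6, -154.5, 26.6]
tool_rot: [180.0, -0.0, 0.5]
ft_force: [0.8, -0.9, -0.2]
width: 0.863
```

Width 0.863 (79.4 mm) means it is holding the boss. Slide slowly.

```bash
python3 -m crank '[{"linear":[-0.4,-0.7,0],"yaw":0},{"linear":[-0.8,-1.4,0],"yaw":0},{"linear":[-0.9,-1.5,0],"yaw":0},{"linear":[-0.9,-1.5,0],"yaw":0},{"linear":[-0.9,-1.5,0],"yaw":0},{"linear":[-0.9,-1.5,0],"yaw":0},{"linear":[-0.5,-0.9,0],"yaw":0},{"linear":[0,0,0],"yaw":0}]'; python3 - <<'E'
from h import *
o=shots("b"); s=read_state(); print(s["position"],s["ft_force"])
b=o["scene"][170:330,220:430]
cv2.imwrite("pics/b.png",cv2.resize(b,(630,480))[:,:,::-1])
E
```

```text
time: 6.95
position: [525.8, -62.6, 26.6]
tool_rot: [-179.8, 0.1, 0.5]
ft_force: [-3.1, 3.6, 4.0]
width: 0.861
[525.86970582 -62.67146484  26.63173507] [-4.52880832  4.24123081  6.46478476]
```

View pics/b.png

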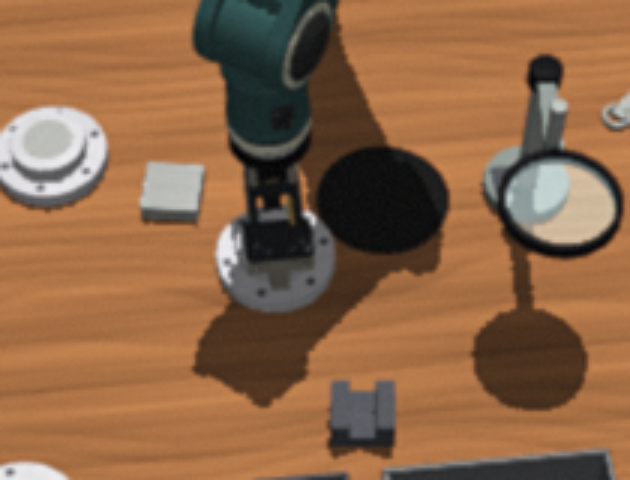

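The cover follows flat. I'll do the remaining (-68, +116) mm.

```bash
python3 -m crank '[{"linear":[-0.5,-0.9,0],"yaw":0},{"linear":[-1,-1.7,0],"yaw":0},{"linear":[-1.1,-1.9,0],"yaw":0},{"linear":[-1.1,-1.9,0],"yaw":0},{"linear":[-1.1,-1.9,0],"yaw":0},{"linear":[-1.1,-1.9,0],"yaw":0},{"linear":[-0.8,-1.4,0],"yaw":0},{"linear":[0,0,0],"yaw":0}]'; python3 - <<'E'
from h import *
s=read_state(); print(s["position"],s["ft_force"])
E
```

```text
time: 8.05
position: [458.0, 52.3, 26.6]
tool_rot: [-179.9, 0.1, 0.5]
ft_force: [-2.3, 1.8, 3.9]
width: 0.864
[458.01784079  52.2933784   26.5938607 ] [-2.32836762  1.84274208  3.88468026]
```

Open, then rise straight up slowly. The boss is cleared first, then up to about z = 300.

```bash
python3 -m crank '[{"linear":[0,-0.1,0],"yaw":0},{"linear":[0,0,0],"yaw":0}]' && python3 -m crank '[{"linear":[0,0,0],"yaw":0},{"linear":[0,0,0],"yaw":0},{"linear":[0,0,0],"yaw":0},{"linear":[0,0,0],"yaw":0}]' 100 && python3 -m crank '[{"linear":[0,0,-0.5],"yaw":0},{"linear":[0,0,-1],"yaw":0},{"linear":[0,0,-3],"yaw":0},{"linear":[0,0,-5],"yaw":0},{"linear":[0,0,-5],"yaw":0},{"linear":[0,0,-5],"yaw":0},{"linear":[0,0,-5],"yaw":0},{"linear":[0,0,-3],"yaw":0}]'
```

```text
time: 8.3
position: [458.0, 52.3, 26.6]
tool_rot: [-179.9, 0.1, 0.5]
ft_force: [-5.4, 2.8, 6.0]
width: 0.863
time: 8.8
position: [459.1, 51.5, 26.6]
tool_rot: [180.0, -0.0, 0.4]
ft_force: [0.9, -0.2, -1.0]
width: 0.998
time: 9.8
position: [459.5, 51.3, 304.1]
tool_rot: [-179.9, -0.1, 0.4]
ft_force: [0.3, 0.5, 0.1]
width: 0.999
```

```bash
python3 - <<'E'
from h import *
print(ray("top",[(215.7,230.7)],236),ray("scene",[(406.3,205.0)],236))
for z in(184,200,215): print(z,ray("top",[(216,267)],z),ray("scene",[(401.5,192.5)],z))
# lens
for n,uv in(("top",(222,201)),("scene",(407,237))):
    im=cv2.imread(f"pics/{n}0.png"); hsv=cv2.cvtColor(im,cv2.COLOR_BGR2HSV)
    m=((hsv[...,2]<50)).astype(np.uint8)
    cs,_=cv2.findContours(m,cv2.RETR_LIST,cv2.CHAIN_APPROX_NONE)
    for c in cs:
        if cv2.contourArea(c)>300 and cv2.pointPolygonTest(c,tuple(map(float,uv)),False)>0: print(n,circ(ray(n,cv2.convexHull(c).reshape(-1,2),184)))
o=shots("c")
cv2.imwrite("pics/c.png",np.hstack([cv2.resize(o["top"][130:330,180:410],(400,348)),cv2.resize(o["scene"][150:330,260:460],(400,348))])[:,:,::-1])
E
```

```text
[[538.08249548 195.39595645 236.        ]] [[540.48806562 196.10879496 236.        ]]
184 [[458.87550957 203.63672504 184.        ]] [[452.53688001 205.31159742 184.        ]]
200 [[458.90090318 200.92201848 200.        ]] [[465.88343045 201.01254208 200.        ]]
215 [[458.9247097  198.37698108 215.        ]] [[478.39582149 196.9821777  215.        ]]
scene (array([606.67471775, 190.12913584]), np.float64(52.22853247359302))
scene (array([607.61519648, 188.01094664]), np.float64(57.321568532052005))
```

View pics/c.png

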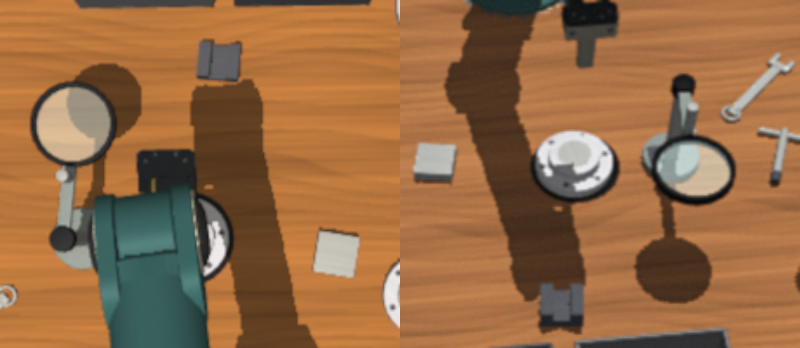

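The cover is on the pad. The pin is at about (539,196), with the axis near (459,202), giving r ≈ 80 as expected. Move above the pin with the jaws part closed.

```bash
python3 -m crank '[{"linear":[1.3,-2.4,0],"yaw":0},{"linear":[2,-3.6,0],"yaw":0},{"linear":[2,-3.6,0],"yaw":0},{"linear":[1.7,-3.1,0],"yaw":0},{"linear":[1,-1.8,0],"yaw":0},{"linear":[0,0,0],"yaw":0},{"linear":[0,0,0],"yaw":0}]' 45;  python3 - <<'E'
from h import *
o=shots("d"); s=read_state(); print(s["position"],s["tool_rot"])
cv2.imwrite("pics/d.png",np.hstack([cv2.resize(o["top"][130:330,180:410],(400,348)),cv2.resize(o["scene"][150:330,260:460],(400,348))])[:,:,::-1])
for n,uv in(("top",(287,265)),("scene",(348,230))):
    hsv=cv2.cvtColor(o[n],cv2.COLOR_RGB2HSV); m=(hsv[...,1]<60)&(hsv[...,2]>110)
    print(n,blob(n,m,uv,20)[:2])
E
```

```text
time: 10.78
position: [537.5, 195.4, 301.6]
tool_rot: [180.0, 0.0, 0.3]
ft_force: [-0.3, -0.9, -0.7]
width: 0.449
[537.53548926 195.7534553  301.9355541 ] [-1.79952277e+02  3.60656331e-03  3.33999771e-01]
top ((array([458.28705565,  49.88535164]), np.float64(59.149326218835824)), 1708.5)
scene ((array([460.16532256,  43.26002334]), np.float64(56.16710926101116)), 632.0)
```

View pics/d.png

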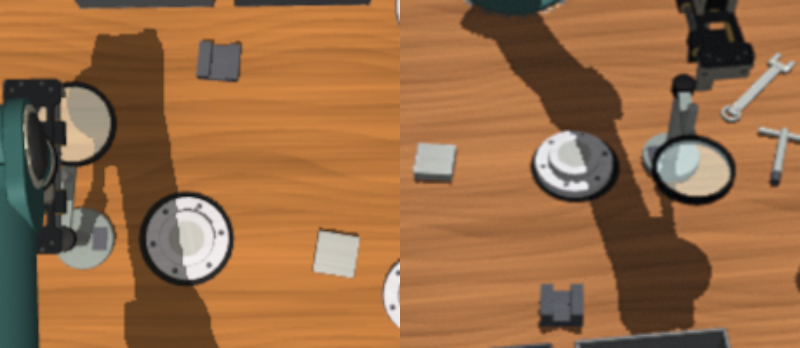

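The cover is about 3–4 mm from the pad centre (top view), with an even dark rim of the pad all round. Descend on the pin.

```bash
python3 -m crank '[{"linear":[0.2,0,1.5],"yaw":0},{"linear":[0,0,2],"yaw":0},{"linear":[0,0,1.5],"yaw":0},{"linear":[0,0,0.8],"yaw":0},{"linear":[0,0,0],"yaw":0}]'; python3 - <<'E'
from h import *
o=shots("e"); s=read_state(); print(s["position"],s["ft_force"])
cv2.imwrite("pics/e.png",np.hstack([cv2.resize(o["top"][170:290,180:320],(400,343)),cv2.resize(o["scene"][150:250,360:460],(400,343))])[:,:,::-1])
E
```

```text
time: 11.5
position: [539.6, 197.1, 242.9]
tool_rot: [179.9, 0.1, 0.4]
ft_force: [-0.3, 0.5, 0.8]
width: 0.448
[540.18494444 197.24274116 243.90040288] [ 0.45712393 -0.46998889 -0.11417779]
```

View pics/e.png

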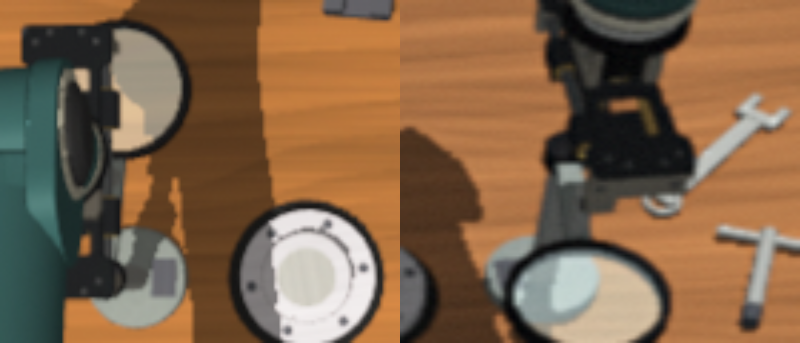

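The near finger hides the pin, but the measured positions agree within 2 mm. I go down slowly.

```bash
python3 -m crank '[{"linear":[0,0.1,0.6],"yaw":0},{"linear":[0,0,0.6],"yaw":0},{"linear":[0,0,0],"yaw":0}]' && python3 -m crank '[{"linear":[0,0,0.8],"yaw":0},{"linear":[0,0,0.8],"yaw":0},{"linear":[0,0,0.8],"yaw":0},{"linear":[0,0,0],"yaw":0}]' && python3 -m crank '[{"linear":[0,0,0],"yaw":0},{"linear":[0,0,0],"yaw":0},{"linear":[0,0,0],"yaw":0},{"linear":[0,0,0],"yaw":0}]' 0
```

```text
time: 11.98
position: [539.5, 196.2, 231.1]
tool_rot: [180.0, 0.0, 0.5]
ft_force: [-0.4, 0.5, -0.4]
width: 0.446
time: 12.48
position: [539.4, 196.1, 206.7]
tool_rot: [180.0, 0.1, 0.4]
ft_force: [-0.8, 0.0, -0.4]
width: 0.45
time: 12.98
position: [538.7, 196.3, 207.7]
tool_rot: [-180.0, 0.2, 0.5]
ft_force: [-5.0, -1.0, 4.9]
width: 0.162
```

The pin is pinched (15 mm). I'll work out the arc deltas from axis (458.5,202.5), r = 80.

```bash
python3 - <<'E'
from h import *
s=read_state();p=s["position"];ax=np.array([458.6,202.5]);y=np.radians(s["tool_rot"][2])
a0=np.arctan2(p[1]-ax[1],p[0]-ax[0]);print(np.hypot(*(p[:2]-ax)),np.degrees(a0))
a=np.r_[a0,np.linspace(a0,np.radians(-90.2),13)[1:]]; P=p[:2]*0+ax+80*np.c_[np.cos(a),np.sin(a)]
for d in np.diff(P,axis=0)[1:]/10: print(np.round([d@[np.cos(y),np.sin(y)],d@[np.sin(y),-np.cos(y)]],2))
E
```

```text
80.30851509882199 -4.396239813874071
[-0.27  0.96]
[-0.39  0.92]
[-0.5   0.87]
[-0.6  0.8]
[-0.7   0.72]
[-0.78  0.62]
[-0.85  0.52]
[-0.91  0.41]
[-0.95  0.3 ]
[-0.98  0.17]
[-1.    0.05]
```

```bash
python3 -m crank '[{"linear":[-0.15,0.99,0],"yaw":0},{"linear":[-0.27,0.96,0],"yaw":0},{"linear":[0,0,0],"yaw":0}]' && python3 -m crank '[{"linear":[-0.39,0.92,0],"yaw":0},{"linear":[-0.5,0.87,0],"yaw":0},{"linear":[-0.6,0.8,0],"yaw":0},{"linear":[-0.7,0.72,0],"yaw":0},{"linear":[0,0,0],"yaw":0}]'; python3 - <<'E'
from h import *
s=read_state();print(s["position"],s["ft_force"],np.hypot(*(s["position"][:2]-[458.6,202.5])))
E
```

```text
time: 13.35
position: [535.2, 177.9, 207.6]
tool_rot: [-179.9, 0.0, 0.4]
ft_force: [-2.6, 3.2, 1.9]
width: 0.164
time: 13.98
position: [515.5, 141.9, 207.7]
tool_rot: [179.9, -0.2, 0.4]
ft_force: [5.5, -2.9, -5.6]
width: 0.168
[515.54927129 141.9034367  207.69152004] [ 5.47433678 -2.87302167 -5.62487064] 83.15745898190637
```

```bash
python3 -m crank '[{"linear":[-0.9,0.52,0],"yaw":0},{"linear":[-0.9,0.45,0],"yaw":0},{"linear":[-0.95,0.38,0],"yaw":0},{"linear":[-0.95,0.3,0],"yaw":0},{"linear":[-1,0.17,0],"yaw":0},{"linear":[-1,0.05,0],"yaw":0},{"linear":[0,0,0],"yaw":0},{"linear":[0,0,0],"yaw":0}]'; python3 - <<'E'
from h import *
o=shots("f"); s=read_state();print(s["position"],s["ft_force"],np.hypot(*(s["position"][:2]-[458.6,202.5])))
cv2.imwrite("pics/f.png",np.hstack([cv2.resize(o["top"][190:310,200:340],(400,343)),cv2.resize(o["scene"][160:280,300:440],(400,343))])[:,:,::-1])
E
```

```text
time: 14.98
position: [457.9, 120.3, 207.7]
tool_rot: [179.7, -0.0, 0.3]
ft_force: [1.2, -9.6, 0.5]
width: 0.167
[457.94230809 120.27440238 207.70107776] [ 1.09541184 -8.21142803  0.06649151] 82.22822789407455
```

View pics/f.png

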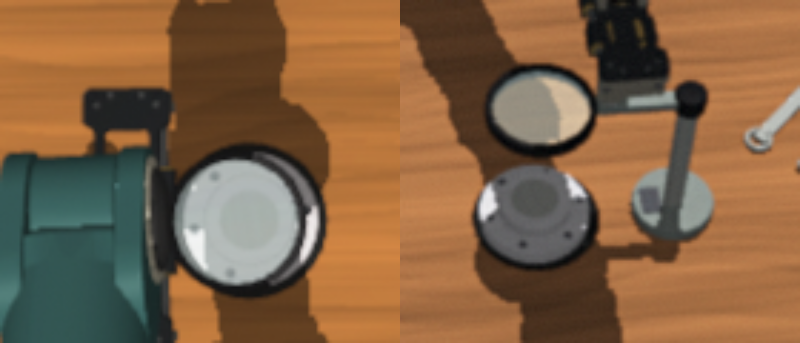

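The lens is over the cover in both views. Release and rise straight up.

```bash
python3 -m crank '[{"linear":[0,-0.1,0],"yaw":0},{"linear":[0,0,0],"yaw":0},{"linear":[0,0,0],"yaw":0},{"linear":[0,0,0],"yaw":0}]' 45 && python3 -m crank '[{"linear":[0,0,-0.5],"yaw":0},{"linear":[0,0,-1.5],"yaw":0},{"linear":[0,0,-3],"yaw":0},{"linear":[0,0,-4],"yaw":0},{"linear":[0,0,-4],"yaw":0},{"linear":[0,0,-3],"yaw":0},{"linear":[0,0,0],"yaw":0}]' && python3 -m crank '[{"linear":[0,-3,0],"yaw":0},{"linear":[0,-5,0],"yaw":0},{"linear":[0,-5,0],"yaw":0},{"linear":[0,-5,0],"yaw":0},{"linear":[0,-5,0],"yaw":0},{"linear":[0,-3,0],"yaw":0},{"linear":[0,0,0],"yaw":0},{"linear":[0,0,0],"yaw":0}]'; python3 - <<'E'
from h import *
o=shots("g")
cv2.imwrite("pics/g.png",np.hstack([cv2.resize(o["top"][190:310,200:340],(400,343)),cv2.resize(o["scene"][160:280,300:440],(400,343))])[:,:,::-1])
cv2.imwrite("pics/g2.png",o["top"][:,:,::-1])
E
```

```text
time: 15.58
position: [457.3, 125.6, 207.6]
tool_rot: [-180.0, -0.0, 0.5]
ft_force: [-0.2, 0.0, -0.2]
width: 0.45
time: 16.45
position: [458.6, 125.4, 370.1]
tool_rot: [-179.8, -0.2, 0.5]
ft_force: [0.7, -0.6, -0.1]
width: 0.453
time: 17.45
position: [455.5, 383.7, 367.1]
tool_rot: [179.9, 0.0, 0.3]
ft_force: [0.1, 0.3, 0.2]
width: 0.446
```

View pics/g.png

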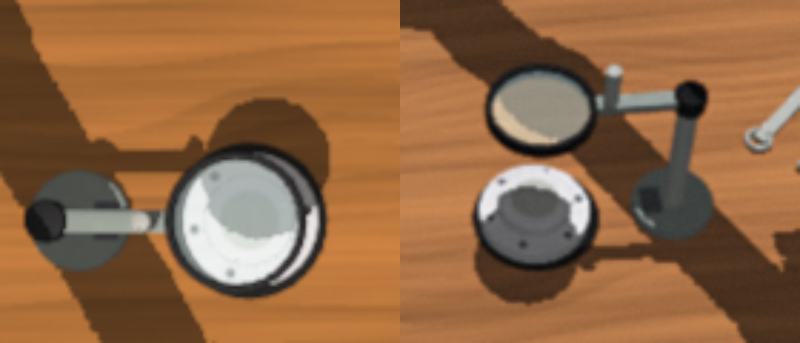

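View pics/g2.png

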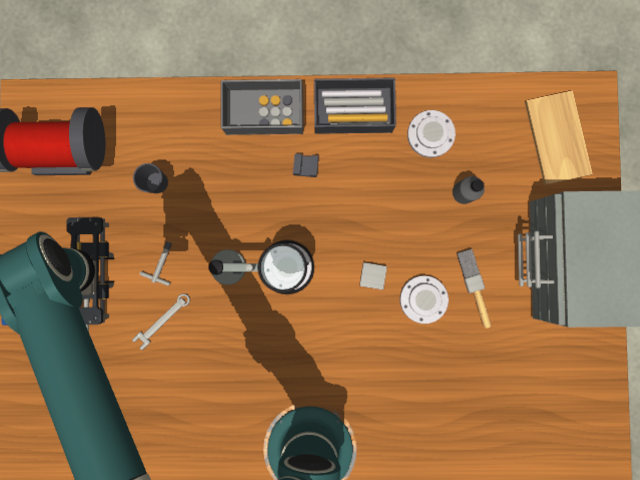

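Now check the numbers from the scene view, where the lens and cover are separate.

```bash
python3 - <<'E'
from h import *
im=cv2.imread("pics/scene_g.png"); v=im.max(2)
for uv,z in(((348,197),184),((348,235),0)):
    m=(v<50).astype(np.uint8)
    cs,_=cv2.findContours(m,cv2.RETR_LIST,cv2.CHAIN_APPROX_NONE)
    for c in cs:
        if cv2.contourArea(c)>300 and cv2.pointPolygonTest(c,tuple(map(float,uv)),False)>0:
            print(z,circ(ray("scene",c.reshape(-1,2),z)))
print("lens exp",proj("scene",[[458,52,184]]),proj("top",[[458,52,184]]))
# inner glass edge & pin
print("pin top",ray("scene",[(300+(613-400)*.35,160+70*.35)],236),ray("top",[(200+145*.35,190+222*.35)],236))
# cover fit: bright+grey low-sat flange outer
hsv=cv2.cvtColor(im,cv2.COLOR_BGR2HSV); m=(hsv[...,1]<70)&(v>75)
print("cover scene",blob("scene",m,(348,235),18)[:2])
E
```

```text
184 (array([454.3447003,  53.4163343]), np.float64(51.296768351506074))
184 (array([455.86039362,  54.213096  ]), np.float64(56.805149043495256))
lens exp [[348.42922834 198.21136464]] [[283.04689412 266.77900861]]
pin top [[459.65871248 122.85442056 236.        ]] [[456.75068786 119.09696692 236.        ]]
cover scene ((array([461.83394701,  50.30235769]), np.float64(63.17005126837522)), 1031.0)
```

```bash
python3 -c "
from workcell import job,read_state
print(read_state()['ft_force']); print(job.hand_in())"
```

```text
[-0.02715978  0.15897974  0.4284228 ]
the job is handed in; nothing more can be done
None
```

I slid the cover onto the pad, swung the magnifier over it, let go and handed the job in at about 17.5 s. My last checks put everything within tolerance, but no verdict was reported.

- **Cover:** I took the leftmost of the three covers. The open fingers went over its 80 mm boss and closed lightly on it. The cover then slid flat to the pad, with the fingertips steady at z = 26.6 mm. After release the top view put it at about (458, 50) and the pad at (457.5, 53.5), so roughly 4 mm off against 15 mm allowed.
- **Magnifier:** I pinched the pin, swung the arm about 86° and let go. The scene view put the lens at about (455, 54), 5–8 mm from the cover's centre against 25 mm allowed.
- **Robot:** The gripper is well clear, with a force reading near zero.
- **Bystanders:** By eye they look unmoved in the last top picture; I did not measure them.

**Disagreements:**
- The scene-view fits of the cover were disturbed by shadow. They were up to 10 mm off, with the wrong radius, so I relied on the top view and the tool's position at release.
- On the arc, the tool ran 2–3 mm outside the calculated 80 mm radius, with a side force of up to about 10 N at the end. The force dropped to zero on release.

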